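Deburr the tap hole

TASK

Press the jig's hinged clamp down until its catch holds it shut on the steel plate. Then take the deburring tool from its stand, set its blade lightly on the hole's edge at the side nearest the clamp, and run it slowly, with steady contact, once around the edge, anticlockwise seen from above and on a little way (about an eighth of a turn) past where you began. Put the tool back upright in its stand, fully down, and leave the carton, bottle, mug and spanner where they are.

Things in the scene. Friction and masses are not known exactly. Their poses are not given: they have to be found in the camera images.
- jig: Fixed plywood jig, board 200 (x) x 190 (y) x 18 mm with a wooden nest that holds the plate (1.5 mm play). Origin: centre of its underside, z up. The clamp crosses it along y at x -35 mm: hinge cheeks (60 mm high) at y +74, spring catch (60 mm high) at y -68 to -88. The plate's top is 35 mm above the worktop, the hole's centre at x +40, y 0.
- clamp (a joint): Hinge of the hold-down clamp, a steel bar 20 mm wide. 0 rad = shut, level, rubber foot on the plate (reads within 0.01); positive = tip raised; starts at 0.4 to 0.8; its stiff hinge stays where left. Axis parallel to jig x through jig y +72, z 50 mm; shut, the bar runs to -y. Below 0.05 a spring roller resists with 5 to 10 N at the pad, snaps over at about 0.03 and holds it shut.
- clamp_pad (a point): Centre of the top face of the clamp's rubber thumb pad, 26 x 26 mm, the place to press, 118 mm from the hinge axis and 9 mm above the bar's centre line; with the clamp shut it is 59 mm above the worktop, at jig x = -35, y = -46 mm. z is normal to the pad.
- plate: Loose stainless steel plate 130 (x) x 110 (y) x 5 mm, 0.45 kg, lying in the jig's nest, its axes along the jig's. Origin: centre of its underside. It has one round through hole, off-centre to +x.
- hole (a point): Centre of the plate's 35 mm hole, level with the plate's top face; the edge to deburr is this circle. Axes as the plate's: the clamp lies to -x, so the side of the edge nearest the clamp is at -x. Below the plate's top face the hole is open for 17 mm.
- hole_diag (a point): The same point as hole, its axes turned 45 degrees anticlockwise about z (used only to tell the eighths of the circle).
- stand: Fixed wooden block 75 x 75 x 55 mm high with a 35 mm round socket 47 mm deep in the middle of its top, in which the tool stands. Origin: centre of its underside.
- tool: Deburring tool, 0.2 kg, standing upright in the stand, blade down, collar on the stand's top. Origin: centre of the collar's underside; z up the handle. Round aluminium collar 46 mm wide, z 0 to 8 mm; square grey handle 26 x 26 mm, faces along its x and y, z 8 to 76 mm, grip from above at about z 50; neck 16 mm wide, z -10 to 0; below it the blade on a 10 mm shank.
- blade_tip (a point): Lowest point of the blade, 36 mm below the tool's origin when fully out. The blade is a round steel cone, point down: 2.4 mm across at the point, widening evenly to 20 mm across at 10 mm above it. Bearing on an edge with the tool upright, the tip lies about 1.1 mm of depth below the edge for each mm it is sideways from it, less 1.4 mm.
- blade (a joint): How far the spring-loaded blade is pushed up into the tool along its axis: 0 = fully out, at most 0.011 m. The spring pushes it out with 1.8 N at 0 and 0.45 N more for each millimetre; about 4 to 6 mm gives light, steady contact.
- carton: Bystander: cardboard carton 70 x 90 x 100 mm. Origin: centre of its underside.
- detergent: Bystander: white bottle with a red cap, 60 mm diameter, 180 mm high. Origin: centre of its underside.
- mug: Bystander: white mug, 76 mm diameter, 85 mm high. Origin: centre of its underside.
- spanner: Bystander: steel spanner lying on the worktop beyond the work. Origin: its middle.

How it is judged:
On the way, in this order (a step that is already met when the one before it is completed fails the run):
1. the clamp is pressed down and caught by its roller catch (value of joint clamp below 0.025 rad), for 0.2 s.
2. with the clamp shut, the blade bears on the hole's edge in the first eighth of the lap, anticlockwise from the side nearest the clamp (value of joint clamp below 0.025 rad and contact force between tool and plate above 0.5 N and z of blade_tip in the frame of hole between -0.0115 and -0.001 m and horizontal distance between blade_tip and hole below 0.019 m and y of blade_tip in the frame of hole below 0 m and y of blade_tip in the frame of hole_diag above 0 m), for 0.2 s.
3. with the clamp shut, the blade bears on the hole's edge in the second eighth of the lap, anticlockwise from the side nearest the clamp (value of joint clamp below 0.025 rad and contact force between tool and plate above 0.5 N and z of blade_tip in the frame of hole between -0.0115 and -0.001 m and horizontal distance between blade_tip and hole below 0.019 m and y of blade_tip in the frame of hole_diag below 0 m and x of blade_tip in the frame of hole below 0 m), for 0.2 s.
4. with the clamp shut, the blade bears on the hole's edge in the third eighth of the lap, anticlockwise from the side nearest the clamp (value of joint clamp below 0.025 rad and contact force between tool and plate above 0.5 N and z of blade_tip in the frame of hole between -0.0115 and -0.001 m and horizontal distance between blade_tip and hole below 0.019 m and x of blade_tip in the frame of hole above 0 m and x of blade_tip in the frame of hole_diag below 0 m), for 0.2 s.
5. with the clamp shut, the blade bears on the hole's edge in the fourth eighth of the lap, anticlockwise from the side nearest the clamp (value of joint clamp below 0.025 rad and contact force between tool and plate above 0.5 N and z of blade_tip in the frame of hole between -0.0115 and -0.001 m and horizontal distance between blade_tip and hole below 0.019 m and x of blade_tip in the frame of hole_diag above 0 m and y of blade_tip in the frame of hole below 0 m), for 0.2 s.
6. with the clamp shut, the blade bears on the hole's edge in the fifth eighth of the lap, anticlockwise from the side nearest the clamp (value of joint clamp below 0.025 rad and contact force between tool and plate above 0.5 N and z of blade_tip in the frame of hole between -0.0115 and -0.001 m and horizontal distance between blade_tip and hole below 0.019 m and y of blade_tip in the frame of hole above 0 m and y of blade_tip in the frame of hole_diag below 0 m), for 0.2 s.
7. with the clamp shut, the blade bears on the hole's edge in the sixth eighth of the lap, anticlockwise from the side nearest the clamp (value of joint clamp below 0.025 rad and contact force between tool and plate above 0.5 N and z of blade_tip in the frame of hole between -0.0115 and -0.001 m and horizontal distance between blade_tip and hole below 0.019 m and y of blade_tip in the frame of hole_diag above 0 m and x of blade_tip in the frame of hole above 0 m), for 0.2 s.
8. with the clamp shut, the blade bears on the hole's edge in the seventh eighth of the lap, anticlockwise from the side nearest the clamp (value of joint clamp below 0.025 rad and contact force between tool and plate above 0.5 N and z of blade_tip in the frame of hole between -0.0115 and -0.001 m and horizontal distance between blade_tip and hole below 0.019 m and x of blade_tip in the frame of hole below 0 m and x of blade_tip in the frame of hole_diag above 0 m), for 0.2 s.
9. with the clamp shut, the blade bears on the hole's edge in the eighth eighth of the lap, anticlockwise from the side nearest the clamp (value of joint clamp below 0.025 rad and contact force between tool and plate above 0.5 N and z of blade_tip in the frame of hole between -0.0115 and -0.001 m and horizontal distance between blade_tip and hole below 0.019 m and x of blade_tip in the frame of hole_diag below 0 m and y of blade_tip in the frame of hole above 0 m), for 0.2 s.
10. the blade, still bearing on the edge, has come round past where it began (all of step 2), for 0.1 s.
At the end, for the whole second after the job is handed in: The clamp is held shut by its catch (within 0.025 rad), the plate is still lying flat in its nest (within 6 mm of where it was), and the tool stands at rest and upright (within 0.08 rad) in the stand's socket, its collar down on the stand's top (within 3 mm) and its axis within 11 mm of the stand's (value of joint clamp below 0.025 rad and horizontal distance between tool and stand below 0.011 m and z of tool in the frame of stand between 0.052 and 0.058 m and angle between tool's own z axis and vertical below 0.08 rad and linear speed of tool below 0.02 m/s and distance of plate from where it was at the start of the episode below 0.006 m and angle between plate's own z axis and vertical below 0.03 rad); the robot touches nothing.
It fails at once if the blade or tool is pressed on the plate with more than 25 N (contact force between tool and plate above 25 N).
It fails at once if the cardboard carton is moved by more than 30 mm (distance of carton from where it was at the start of the episode above 0.03 m).
It fails at once if the bottle is moved by more than 30 mm (distance of detergent from where it was at the start of the episode above 0.03 m).
It fails at once if the mug is moved by more than 30 mm (distance of mug from where it was at the start of the episode above 0.03 m).
It fails at once if the spanner is moved by more than 30 mm (distance of spanner from where it was at the start of the episode above 0.03 m).
It also fails if it takes over 72 s, if anything falls off the work surface, if the arm or the gripper's body presses on something with over 40 N, if the wrist force passes 120 N, or if a joint passes its speed limit or range.

ROBOT

A 6-joint arm with a two-finger parallel gripper is mounted at the origin on the work surface. World frame = base frame: x ahead of the robot, y to its left, z up, the work surface at z = 0. Lengths are in m, angles in rad, forces in N, time in s.
With the tool pointing down it reaches from about 0.25 to 0.8 m from the base axis. Payload 3.9 kg.
Tool frame: the origin (TCP) lies midway between the tips of the shut fingers; the grasp point (between the pads) lies 19 mm behind it; z points along the fingers, y is the line along which they close (so a half turn about z gives the same grasp; the last joint's range is limited). The gripper opens to 85 mm and grips with 20 to 120 N. Pads are 22 mm wide; open, the fingers measure 114 mm over their backs; the gripper's body (76 mm by 85 mm) begins 54 mm behind the grasp point. The pads swing forward as they close: fully open they stand 13 mm farther back than shut.
Start: joints at [-1.163, 0.26, -0.138, 1.173, 0, 1.571], TCP at [0.208, -0.482, 0.231] pointing down, gripper open.
Joint ranges: [-2.78, 2.78], [-0.83, 1.72], [-1.28, 1.37], [-1.9, 2.12], [-1.57, 1.48], [-3.14, 3.14]. Speed limits (rad/s): [2.57, 2.57, 3.14, 3.14, 3.14, 3.14].

INTERFACE

Orientations are given as a unit quaternion [w, x, y, z].
In Python, from rig import env gives the robot as it stands.
- The arm moves only by the tool drive_tool, never from a script. Its arguments are lists of equal length, an entry for each row: "linear": the shift along the tool's x, y, z each as a share of 2 cm, from -1 to 1, a list of three; "yaw": the turn about the tool's z as a share of 0.1 rad, from -1 to 1. In form: {"linear": [[dx, dy, dz], ...], "yaw": [yaw, ...]}. A call has 1 to 10 rows; each row shifts and turns the commanded pose from where the row before left it, along the tool's axes as they then stand; what a row does not reach is not made up. A row lasts 1/12 s, in which the tool goes at most 41.7 mm and 7.16 degrees, less where a joint would pass 70% of its speed; a pose out of reach is approached as far as the arm can. A call with a number of a shift or a turn outside -1 to 1 is refused whole. A call with a gripper value outside its range is refused whole. "fingers" is the closure, from 0 (fully open) to 1 (shut), set as the call begins (left out, the last holds). The fingers move at their own pace and stop on an object; the grip force is fixed at half the most. Time passes only in rows, so rows that do not move let the fingers close. It gives the time, the measured TCP pose, the force, the opening and the grip force at its end, in the units of the state.
- env.read_state(): the state, without advancing time (a new reading comes with each control period).
- env.snapshot(name): name is "side" or "top"; returns a dict with "img" (384x512x3 uint8, red, green, blue), "fx", "fy", "cx", "cy" (pixels), "k1" (the pictures are not rectified: a ray, as slopes to the right and down, at radius r is drawn at 1 + k1 r^2 times it, then the intrinsics apply), "T" (4x4, takes a point from camera to world coordinates). Camera axes: x right, y down, z forward; pixel columns grow to the right and rows downward; lengths in m; the calibration is good to about 2 mm. A picture is of the moment at which its call begins. There is no depth.
- env.hand_in(): hands the job in; it is judged then, once.
The state is a dict: "t": time; "joint_positions": joint angles; "joint_velocities": joint speeds; "joint_efforts": joint torques, N m; "ee_pos": TCP position; "tcp_rot": TCP orientation; "force": force on the tool from outside, world axes, zero at the start; "torque": the same for the moment, N m; "grip_width": finger opening in m; "gripper_force": force on a finger pad.
Only numpy, scipy, OpenCV 4.12 (cv2) and the standard library are available. Lean on these libraries where they do the work, as an engineer would, in place of code of your own. Each camera call takes 0.05 s, during which the arm holds its last target. There are 200 camera calls.

## Working session

There is one attempt and no reset: what is moved stays moved. The work goes in short steps, Python scripts to look and compute and a tool call to move; the robot and the scene stay as the last step left them, time stands still between calls to the robot, and variables do not carry over. Pictures are saved under pics/ and viewed, at most 10 in all, crops included, and the job is handed in when it is done.

Besides the shell and the picture viewer there is one more tool, called after "Emit:" as name(argument=value, ...), one argument or row to a line, values as JSON. drive_tool: Moves the arm, as the interface text tells. Its arguments: {"type":"object","properties":{"linear":{"type":"array"},"yaw":{"type":"array"},"fingers":{"type":"number"}},"required":["linear","yaw"]}

```bash
mkdir -p pics
cat > h.py <<'E'
import numpy as np, cv2
from rig import env
def snap(n,f=None):
    s=env.snapshot(n)
    if f: cv2.imwrite(f,cv2.cvtColor(s["img"],cv2.COLOR_RGB2BGR))
    return s
def ray(s,u,v):
    x,y=(u-s["cx"])/s["fx"],(v-s["cy"])/s["fy"]
    rd=np.hypot(x,y); r=rd
    for _ in range(20): r=rd/(1+s["k1"]*r*r)
    k=r/rd if rd>0 else 1
    T=np.array(s["T"]); return T[:3,3],T[:3,:3]@np.array([x*k,y*k,1])
def onz(s,u,v,z):
    o,d=ray(s,u,v); return o+d*(z-o[2])/d[2]
def proj(s,p):
    T=np.array(s["T"]); c=T[:3,:3].T@(np.array(p)-T[:3,3]); x,y=c[0]/c[2],c[1]/c[2]
    k=1+s["k1"]*(x*x+y*y); return x*k*s["fx"]+s["cx"],y*k*s["fy"]+s["cy"]
E
python3 - <<'E'
from h import *
for n in("top","side"):
    s=snap(n,f"pics/{n}0.png"); print(n,s["fx"],s["cx"],s["cy"],s["k1"],np.round(s["T"],3).tolist())
print(env.read_state())
E
```

```text
top 349.7060296815448 253.64970180211472 188.9420207191384 -0.09641784137129743 [[0.003, -0.988, 0.156, 0.418], [-1.0, -0.005, -0.016, 0.002], [0.017, -0.155, -0.988, 1.124], [0.0, 0.0, 0.0, 1.0]]
side 384.20177551793745 253.16633678526807 192.0918555752996 -0.026785340693400207 [[0.998, -0.033, 0.048, 0.564], [-0.057, -0.745, 0.664, -0.694], [0.014, -0.666, -0.746, 0.827], [0.0, 0.0, 0.0, 1.0]]
{'t': 0.1, 'joint_positions': array([-1.16301105e+00,  2.60646481e-01, -1.39249405e-01,  1.17270232e+00,
        2.61324917e-07,  1.57080711e+00]), 'joint_velocities': array([-0.00081281, -0.00196341,  0.0040247 ,  0.00128053, -0.00266106,
       -0.00040909]), 'joint_efforts': array([ 2.05953020e-04, -4.06509197e+01,  2.54525828e+01,  1.01046680e-02,
       -5.53735413e-05,  1.83237950e-05]), 'ee_pos': array([ 0.20795815, -0.48138368,  0.23052984]), 'tcp_rot': array([-8.82304073e-04,  9.79286501e-01,  2.02477498e-01, -1.82301886e-04]), 'force': array([-0.36657607,  0.01658514,  0.16601731]), 'torque': array([ 0.01911757, -0.02878926, -0.00462932]), 'gripper_force': 0.0, 'grip_width': 0.08539921958794229}
```

View pics/top0.png

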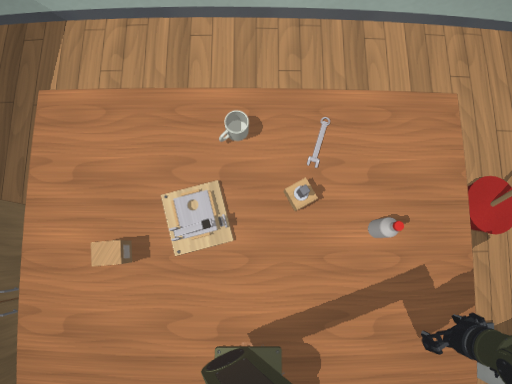

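View pics/side0.png

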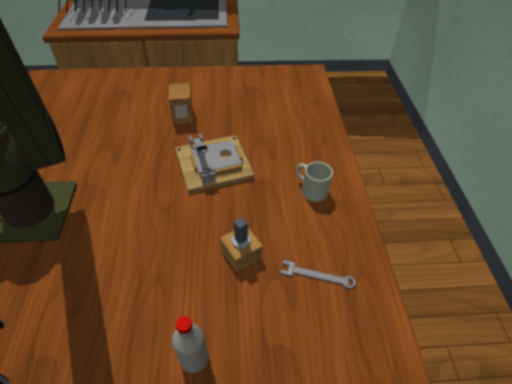

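The top view shows the jig at about (197,217), with the hole at (193,205), the black pad at (208,224) and the stand at (301,194). Next I'll enlarge those areas.

Run:
```python
import cv2,numpy as np
t=cv2.imread("pics/top0.png"); s=cv2.imread("pics/side0.png")
a=cv2.resize(t[170:265,150:245],(570,570),interpolation=cv2.INTER_CUBIC); b=cv2.resize(t[170:215,280:325],(228,228),interpolation=cv2.INTER_CUBIC)
c=np.zeros((570,800,3),np.uint8); c[:,:570]=a; c[:228,572:]=b; cv2.imwrite("pics/c1.png",c)
a=cv2.resize(s[125:200,170:260],(540,450),interpolation=cv2.INTER_CUBIC); b=cv2.resize(s[210:275,215:267],(260,325),interpolation=cv2.INTER_CUBIC)
c=np.zeros((450,800,3),np.uint8); c[:,:540]=a; c[:325,540:]=b; cv2.imwrite("pics/c2.png",c)
```

```text
(no output)
```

View pics/c1.png

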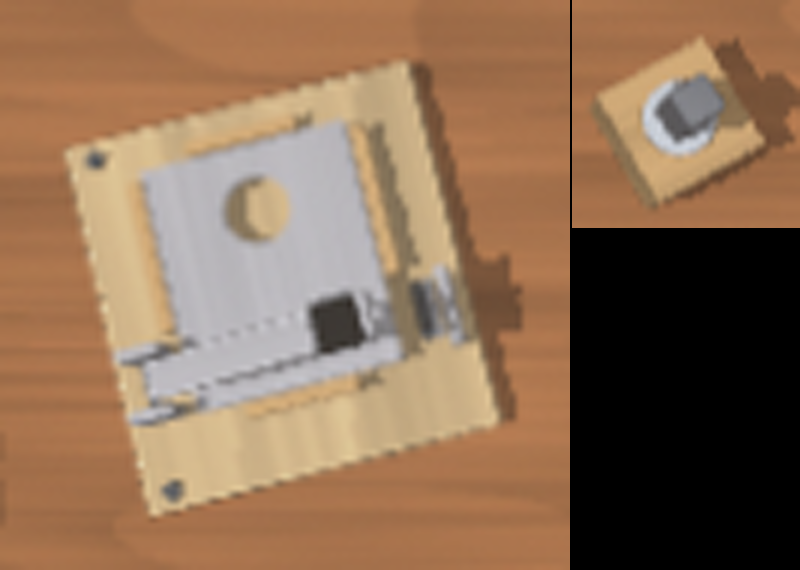

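View pics/c2.png

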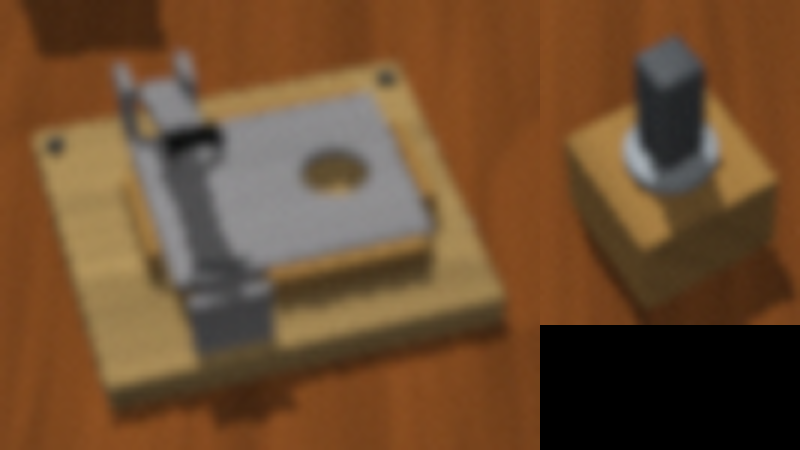

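The enlarged crops are clear: the board's corners, hole, pad, stand and handle top are all visible. I'll measure them in both views.

```bash
cat > m.py <<'E'
from h import *
t=snap("top"); s=snap("side")
def hole(S,box):
    x0,y0,x1,y1=box; I=S["img"][y0:y1,x0:x1]; I=cv2.resize(I,None,fx=8,fy=8,interpolation=cv2.INTER_CUBIC)
    sat=cv2.cvtColor(I,cv2.COLOR_RGB2HSV)[:,:,1]; _,m=cv2.threshold(sat,0,255,cv2.THRESH_BINARY+cv2.THRESH_OTSU)
    c=max([c for c in cv2.findContours(m,cv2.RETR_LIST,cv2.CHAIN_APPROX_NONE)[0] if (c.min()>1 and c.max()<I.shape[1]-2)],key=cv2.contourArea)
    pts=[(p[0][0]/8-.4375+x0,p[0][1]/8-.4375+y0) for p in c]
    w=np.array([onz(S,*p,.035)[:2] for p in pts],np.float32); return cv2.minEnclosingCircle(w),w.mean(0)
f=lambda c,k,o:((c[0]+.5)/k-.5+o[0],(c[1]+.5)/k-.5+o[1])
if __name__=="__main__":
    np.set_printoptions(precision=4,suppress=True)
    print("hole top",hole(t,(183,196,203,214)),"side",hole(s,(217,147,234,160)))
    C=np.array([onz(t,*f(c,6,(150,170)),.018)[:2] for c in[(66,150),(410,62),(497,425),(152,515)]])
    print("board",C,"c",C.mean(0),np.linalg.norm(C-np.roll(C,-1,0),axis=1))
    ex=(C[0]+C[1]-C[2]-C[3]);ey=(C[0]+C[3]-C[1]-C[2]);print("yaw",np.arctan2(ex[1],ex[0]),np.arctan2(-ey[0],ey[1]))
    D=np.array([onz(s,*f(c,6,(170,125)),.018)[:2] for c in[(397,62),(505,300),(112,390),(35,133)]])
    print("board side",D,"c",D.mean(0),np.linalg.norm(D-np.roll(D,-1,0),axis=1))
    B=np.array([onz(t,*f((c[0]-572,c[1]),228/45,(280,170)),.055)[:2] for c in[(594,104),(703,38),(766,143)]])
    print("stand top c",(B[0]+B[2])/2,np.linalg.norm(B[0]-B[1]),np.linalg.norm(B[1]-B[2]),np.arctan2(*(B[1]-B[0])[::-1]))
    B=np.array([onz(s,*f((c[0]-540,c[1]),5,(215,210)),.055)[:2] for c in[(567,138),(646,250),(777,180)]])
    print("stand side c",(B[0]+B[2])/2,np.linalg.norm(B[0]-B[1]),np.linalg.norm(B[1]-B[2]),np.arctan2(*(B[1]-B[0])[::-1]))
    H=np.array([onz(s,*f((c[0]-540,c[1]),5,(215,210)),.131)[:2] for c in[(635,66),(668,84),(704,60),(674,38)]])
    print("handle side",H.mean(0),np.linalg.norm(H-np.roll(H,-1,0),axis=1),[np.arctan2(*(H[i]-H[i-1])[::-1]) for i in range(4)])
    H=np.array([onz(t,*f((c[0]-572,c[1]),228/45,(280,170)),.131)[:2] for c in[(673,95),(708,74),(724,106),(690,123)]])
    print("handle top",H.mean(0),np.linalg.norm(H-np.roll(H,-1,0),axis=1),[np.arctan2(*(H[i]-H[i-1])[::-1]) for i in range(4)])
    # pad by triangulation
    o1,d1=ray(t,*f((338,322),6,(150,170)));o2,d2=ray(s,*f((194,138),6,(170,125)))
    k=np.linalg.lstsq(np.c_[d1,-d2],o2-o1,rcond=None)[0];print("pad",o1+k[0]*d1,o2+k[1]*d2)
E
python3 m.py
```

```text
hole top (((0.5398073792457581, 0.17450040578842163), 0.01714874804019928), array([0.5395, 0.1745], dtype=float32)) side (((0.5402241349220276, 0.17094366252422333), 0.015481420792639256), array([0.5403, 0.1709], dtype=float32))
board [[0.5728 0.2813]
 [0.6214 0.0982]
 [0.429  0.0494]
 [0.3812 0.2287]] c [0.5011 0.1644] [0.1894 0.1985 0.1855 0.1987]
yaw 0.2579967437050436 0.2600690673945047
board side [[0.5741 0.2781]
 [0.6223 0.0955]
 [0.4334 0.0441]
 [0.383  0.2283]] c [0.5032 0.1615] [0.1889 0.1957 0.1909 0.1976]
stand top c [ 0.5718 -0.1627] 0.07966424738508583 0.07520806494903982 -1.0220220127840556
stand side c [ 0.5755 -0.1645] 0.07476797567571884 0.0732337412125177 -1.057088929036206
handle side [ 0.5758 -0.1636] [0.0182 0.0211 0.0187 0.0238] [np.float64(-2.444524663585999), np.float64(-0.6376133326503945), np.float64(0.6507002558170176), np.float64(2.3517243965857197)]
handle top [ 0.5748 -0.162 ] [0.0237 0.0204 0.022  0.0186] [np.float64(0.5309673103556896), np.float64(-1.0283721332414961), np.float64(-2.696769151741499), np.float64(2.0356568232911334)]
pad [0.4773 0.1233 0.1044] [0.4768 0.1232 0.1043]
```

Emit:
drive_tool(
  linear=[
    [0,0,0],
    [0,0,0],
    [1,-0.7,0],
    [1,-0.7,0],
    [1,-0.7,0],
    [1,-0.7,0],
    [1,-0.7,0],
    [1,-0.7,0],
    [1,-0.7,0],
    [1,-0.7,0],
  ],
  yaw=[-0.6,-0.6,0,0,0,0,0,0,0,0],
  fingers=1,
)

```text
t: 1.03
ee_pos: [0.2902, -0.3034, 0.2312]
tcp_rot: [-0.0, 0.965, 0.261, -0.0]
force: [0.0, 0.4, -0.0]
grip_width: -0.0004
gripper_force: 0.0
```

Emit:
drive_tool(
  linear=[
    [1,-0.7,0],
    [1,-0.7,0],
    [1,-0.7,0],
    [1,-0.7,0],
    [1,-0.7,0],
    [1,-0.7,0],
    [1,-0.7,0],
    [1,-0.7,0],
    [1,-0.7,0],
    [1,-0.7,0],
  ],
  yaw=[0,0,0,0,0,0,0,0,0,0],
)

```text
t: 1.87
ee_pos: [0.3925, -0.0817, 0.2313]
tcp_rot: [0.0, 0.965, 0.261, -0.0]
force: [0.9, -0.5, 0.2]
grip_width: -0.0
gripper_force: 0.0
```

Emit:
drive_tool(
  linear=[
    [1,-0.7,0],
    [1,-0.7,0],
    [1,-0.7,0],
    [1,-0.7,0],
    [1,-0.7,0],
    [1,-0.7,0],
    [1,-0.7,0],
    [0.7,-0.4,0],
    [0,0,0],
    [0,0,0],
  ],
  yaw=[0,0,0,0,0,0,0,0,0,0],
)

```text
t: 2.7
ee_pos: [0.4718, 0.0865, 0.2309]
tcp_rot: [0.0, 0.965, 0.262, -0.001]
force: [-0.3, 0.3, 0.2]
grip_width: -0.0001
gripper_force: 0.0
```

Emit:
drive_tool(
  linear=[
    [1,-1,0],
    [0,0,1],
    [0,0,1],
    [0,0,1],
    [0,0,1],
    [0,0,1],
    [0,0,0.5],
    [0,0,0.3],
    [0,0,0.3],
    [0,0,0.3],
  ],
  yaw=[0,0,0,0,0,0,0,0,0,0],
)

```text
t: 3.53
ee_pos: [0.4795, 0.1129, 0.1035]
tcp_rot: [0.0, 0.966, 0.26, 0.0]
force: [-0.3, -0.8, 1.0]
grip_width: -0.0002
gripper_force: 0.3
```

Emit:
drive_tool(
  linear=[
    [0,0,0.2],
    [0,0,0.2],
    [0,0,0.2],
    [0,0,0.2],
    [0,0,0.2],
    [0,0,0.2],
    [0,0,0.2],
    [0,0,0.2],
  ],
  yaw=[0,0,0,0,0,0,0,0],
)

```text
t: 4.2
ee_pos: [0.4792, 0.1136, 0.0709]
tcp_rot: [-0.0, 0.965, 0.261, -0.0]
force: [0.6, -1.4, -0.6]
grip_width: 0.0002
gripper_force: 0.2
```

Emit:
drive_tool(
  linear=[
    [0,0,0.15],
    [0,0,0.15],
    [0,0,0.1],
    [0,0,0.1],
    [0,0,0.05],
    [0,0,0.05],
    [0,0,0],
  ],
  yaw=[0,0,0,0,0,0,0],
)

```text
t: 4.78
ee_pos: [0.4792, 0.1136, 0.0594]
tcp_rot: [0.0, 0.965, 0.261, 0.0]
force: [-0.0, -0.7, 3.7]
grip_width: -0.0001
gripper_force: 1.7
```

Run:
```python
from h import *
s=snap("side","pics/p1.png"); c=s["img"][125:200,170:260]
t=snap("top"); d=t["img"][170:265,150:245]
a=np.hstack([cv2.resize(c,(432,360),interpolation=3),cv2.resize(d,(360,360),interpolation=3)])
cv2.imwrite("pics/p1c.png",a[:,:,::-1])
```

```text
(no output)
```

View pics/p1c.png

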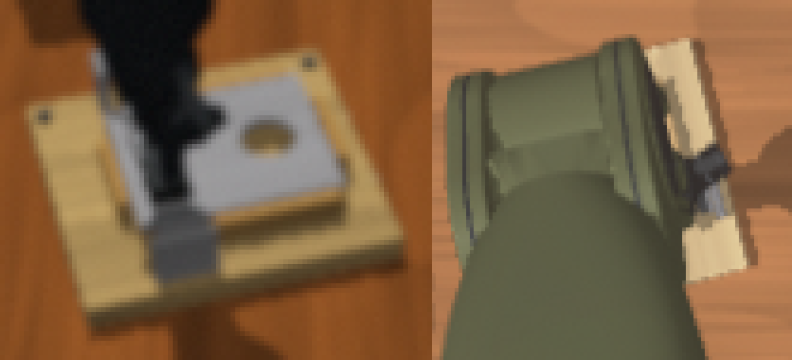

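The clamp bar now lies level at the catch. I'll push a little further until the force rises.

Emit:
drive_tool(
  linear=[
    [0,0,0.05],
    [0,0,0.05],
    [0,0,0.05],
    [0,0,0],
  ],
  yaw=[0,0,0,0],
)

```text
t: 5.22
ee_pos: [0.4793, 0.1135, 0.0591]
tcp_rot: [0.0, 0.965, 0.261, 0.001]
force: [-7.6, -2.6, 27.2]
grip_width: -0.0
gripper_force: 13.5
```

Emit:
drive_tool(
  linear=[
    [0,0,-0.3],
    [0,0,-1],
    [0,0,-1],
    [0,0,-1],
    [0,0,-1],
    [0,0,-1],
    [0,0,-1],
    [0,0,-1],
  ],
  yaw=[0,0,0,0,0,0,0,0],
)

```text
t: 5.88
ee_pos: [0.4789, 0.1138, 0.2029]
tcp_rot: [-0.0, 0.965, 0.261, -0.0]
force: [0.2, -0.2, 0.4]
grip_width: 0.0002
gripper_force: 0.0
```

Emit:
drive_tool(
  linear=[
    [-0.2,0.95,0],
    [-0.2,0.95,0],
    [-0.2,0.95,0],
    [-0.2,0.95,0],
    [-0.2,0.95,0],
    [-0.2,0.95,0],
    [-0.2,0.95,0],
    [-0.2,0.95,0],
    [-0.2,0.95,0],
    [-0.2,0.95,0],
  ],
  yaw=[0,0,0,0,0,0,0,0,0,0],
  fingers=0,
)

```text
t: 6.72
ee_pos: [0.5405, -0.0714, 0.2018]
tcp_rot: [-0.0, 0.965, 0.261, -0.0]
force: [0.2, 1.1, 0.1]
grip_width: 0.0854
gripper_force: 0.0
```

Emit:
drive_tool(
  linear=[
    [-0.2,0.95,0],
    [-0.2,0.95,0],
    [-0.2,0.95,0],
    [-0.2,0.95,0],
    [0,1,0],
    [0,0,0],
    [0,0,0],
    [0,0,0],
  ],
  yaw=[0,0,0,0,0,0,0,0],
)

```text
t: 7.38
ee_pos: [0.5743, -0.1611, 0.2017]
tcp_rot: [-0.001, 0.965, 0.261, -0.0]
force: [-0.2, 1.0, -1.2]
grip_width: 0.0854
gripper_force: 0.0
```

Run:
```python
from h import *
s=snap("side"); c=s["img"][125:200,170:260]; e=s["img"][180:280,200:290]
a=np.hstack([cv2.resize(c,(432,360),interpolation=3),cv2.resize(e,(324,360),interpolation=3)])
cv2.imwrite("pics/p2.png",a[:,:,::-1])
r=env.read_state();print(r["t"],r["ee_pos"],r["tcp_rot"])
```

```text
7.4333 [ 0.57427843 -0.16089244  0.20193059] [-5.38402037e-04  9.65302436e-01  2.61133604e-01 -3.97314975e-04]
```

View pics/p2.png

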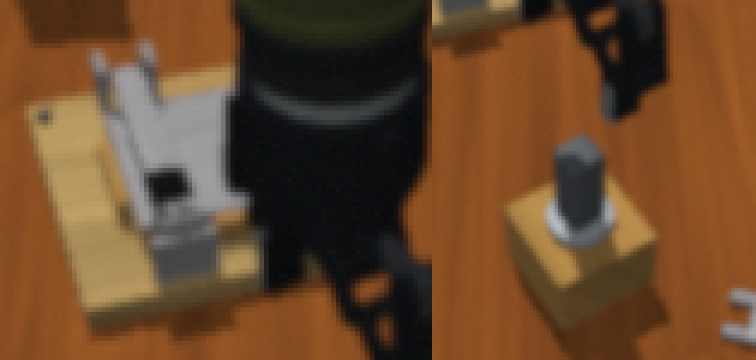

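The clamp stays shut after release (pad low, bar level). Now the grasp.

Emit:
drive_tool(
  linear=[
    [0,0.1,0.5],
    [0,0,1],
    [0,0,1],
    [0,0,1],
    [0,0,1],
    [0,0,0.6],
    [0,0,0.4],
    [0,0,0.2],
    [0,0,0],
  ],
  yaw=[0,0,0,0,0,0,0,0,0],
)

```text
t: 8.18
ee_pos: [0.5752, -0.1629, 0.0874]
tcp_rot: [-0.0, 0.965, 0.261, -0.001]
force: [0.8, 0.3, 0.7]
grip_width: 0.0855
gripper_force: 0.0
```

Emit:
drive_tool(
  linear=[
    [0,0,0],
    [0,0,0],
    [0,0,0],
    [0,0,0],
    [0,0,0],
    [0,0,0],
    [0,0,0],
    [0,0,0],
  ],
  yaw=[0,0,0,0,0,0,0,0],
  fingers=1,
)

```text
t: 8.85
ee_pos: [0.5765, -0.1636, 0.089]
tcp_rot: [0.0, 0.965, 0.261, 0.001]
force: [0.4, 1.0, 4.0]
grip_width: 0.0252
gripper_force: 59.3
```

Emit:
drive_tool(
  linear=[
    [0,0,-0.3],
    [0,0,-0.6],
    [0,0,-1],
    [0,0,-1],
    [0,0,-1],
    [0,0,-1],
    [0,0,0],
    [0,0,0],
  ],
  yaw=[0,0,0,0,0,0,0,0],
)

```text
t: 9.52
ee_pos: [0.5763, -0.1637, 0.1868]
tcp_rot: [0.0, 0.965, 0.261, 0.001]
force: [-0.1, -0.0, -2.4]
grip_width: 0.0255
gripper_force: 59.1
```

Emit:
drive_tool(
  linear=[
    [0.4,-0.95,0],
    [0.4,-0.95,0],
    [0.4,-0.95,0],
    [0.4,-0.95,0],
    [0.4,-0.95,0],
    [0.4,-0.95,0],
    [0.4,-0.95,0],
    [0.4,-0.95,0],
    [0.4,-0.95,0],
    [0.4,-0.95,0],
  ],
  yaw=[0,0,0,0,0,0,0,0,0,0],
)

```text
t: 10.35
ee_pos: [0.5474, 0.0418, 0.184]
tcp_rot: [-0.0, 0.965, 0.261, -0.002]
force: [0.3, 0.6, -2.0]
grip_width: 0.0251
gripper_force: 59.3
```

Emit:
drive_tool(
  linear=[
    [0.5,-0.95,0],
    [0.5,-0.95,0],
    [0.5,-0.95,0],
    [0.5,-0.95,0],
    [0.5,-0.95,0],
    [0.4,-0.95,0],
    [0,0,0],
    [0,0,0],
    [0,0,0],
    [0,0,0],
  ],
  yaw=[0,0,0,0,0,0,0,0,0,0],
)

```text
t: 11.18
ee_pos: [0.5414, 0.1677, 0.1853]
tcp_rot: [0.0, 0.965, 0.26, -0.001]
force: [0.1, 0.6, -2.4]
grip_width: 0.0253
gripper_force: 59.5
```

Run:
```python
from h import *
s=snap("side"); cv2.imwrite("pics/p3.png",cv2.resize(s["img"][80:180,170:290],(720,600),interpolation=3)[:,:,::-1])
r=env.read_state();print(r["t"],r["ee_pos"],r["tcp_rot"],r["force"])
p=r["ee_pos"]
for z in(-.034,-.026,-.07): print(z,proj(s,p+[0,0,z]))
print("hole",proj(s,[.540,.173,.035]))
```

```text
11.2333 [0.54162102 0.16766065 0.18564652] [ 1.82351391e-04  9.65536969e-01  2.60265008e-01 -6.74323253e-04] [ 0.24980821  0.53164333 -1.15586644]
-0.034 (np.float64(224.26098972514117), np.float64(123.66443083729983))
-0.026 (np.float64(224.142895061184), np.float64(121.37487034611084))
-0.07 (np.float64(224.77739507411837), np.float64(133.6651353706884))
hole (np.float64(225.3008600754647), np.float64(153.2301029204005))
```

View pics/p3.png

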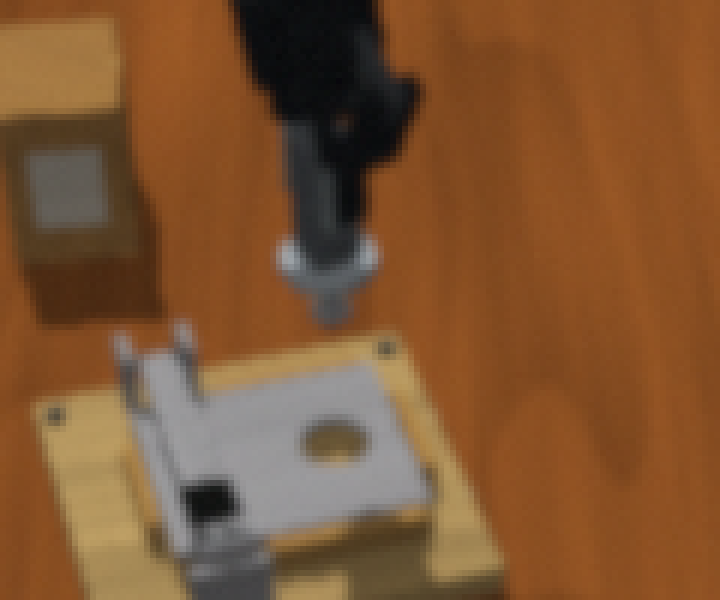

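The tip is at (225.3,133.5) and the hole at (225.9,153.1). Both sit about +0.5 px from the predictions, so the grasp offset is small. I'll descend at the start point.

Emit:
drive_tool(
  linear=[
    [-0.5,-0.27,0.4],
    [0,0,1],
    [0,0,1],
    [0,0,1],
    [0,0,0.4],
    [0,0,0],
    [0,0,0],
    [0,0,0],
  ],
  yaw=[0,0,0,0,0,0,0,0],
)

```text
t: 11.9
ee_pos: [0.5317, 0.1683, 0.1115]
tcp_rot: [-0.0, 0.965, 0.261, 0.001]
force: [0.1, 0.2, -2.3]
grip_width: 0.0253
gripper_force: 59.6
```

Run:
```python
from h import *
r=env.read_state();print(r["t"],r["ee_pos"],r["force"])
s=snap("side"); cv2.imwrite("pics/p4.png",cv2.resize(s["img"][110:180,180:264],(720,600),interpolation=3)[:,:,::-1])
```

```text
11.9 [0.53167007 0.16829837 0.1114895 ] [ 0.05771759  0.24883091 -2.28829582]
```

View pics/p4.png

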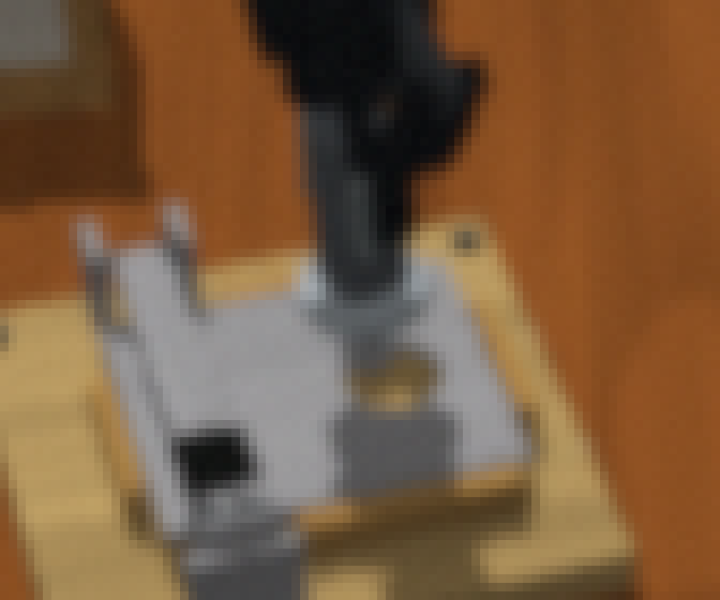

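The blade tip at (372,365) in the crop is just above the hole's clamp side, as planned. I'll lower it slowly.

Emit:
drive_tool(
  linear=[
    [-0.1,0,0.16],
    [0,0,0.16],
    [0,0,0.12],
    [0,0,0.1],
    [0,0,0.1],
    [0,0,0.1],
    [0,0,0.1],
    [0,0,0],
    [0,0,0],
    [0,0,0],
  ],
  yaw=[0,0,0,0,0,0,0,0,0,0],
)

```text
t: 12.78
ee_pos: [0.5298, 0.1678, 0.0941]
tcp_rot: [-0.0, 0.965, 0.261, 0.001]
force: [2.1, 1.6, 2.7]
grip_width: 0.0254
gripper_force: 60.0
```

Run:
```python
from h import *
for i in range(4):
    r=env.read_state();print(r["t"],r["ee_pos"],r["force"]); env.snapshot("side")
print("lap rows (dx,dy, share of 2cm), 4.5 deg each; jig angle at end")
for k in range(90):
    a=lambda d:np.radians(d+14.84-30.37)
    p,q=195+4.5*k,199.5+4.5*k
    d=np.array([np.cos(a(q))-np.cos(a(p)),-np.sin(a(q))+np.sin(a(p))])*11.5/20
    print(f"[{d[0]:.3f},{d[1]:.3f},0]",end="," if k%10<9 else f" {q}\n")
```

```text
12.7833 [0.52980455 0.16783638 0.09406612] [2.11811616 1.58042517 2.67822955]
12.8333 [0.52976646 0.16782486 0.09402303] [1.5707386  2.12852044 1.99126019]
12.8833 [0.52973181 0.1677771  0.09401324] [1.1018519  2.57806273 2.39773969]
12.9333 [0.52972326 0.16779484 0.0939899 ] [1.87656734 2.08289662 1.81423107]
lap rows (dx,dy, share of 2cm), 4.5 deg each; jig angle at end
[0.001,0.045,0],[0.005,0.045,0],[0.008,0.044,0],[0.012,0.044,0],[0.015,0.043,0],[0.019,0.041,0],[0.022,0.040,0],[0.025,0.038,0],[0.028,0.036,0],[0.030,0.033,0] 240.0
[0.033,0.031,0],[0.035,0.028,0],[0.037,0.025,0],[0.039,0.022,0],[0.041,0.019,0],[0.042,0.016,0],[0.043,0.013,0],[0.044,0.009,0],[0.045,0.006,0],[0.045,0.002,0] 285.0
[0.045,-0.001,0],[0.045,-0.005,0],[0.044,-0.008,0],[0.044,-0.012,0],[0.043,-0.015,0],[0.041,-0.019,0],[0.040,-0.022,0],[0.038,-0.025,0],[0.036,-0.028,0],[0.033,-0.030,0] 330.0
[0.031,-0.033,0],[0.028,-0.035,0],[0.025,-0.037,0],[0.022,-0.039,0],[0.019,-0.041,0],[0.016,-0.042,0],[0.013,-0.043,0],[0.009,-0.044,0],[0.006,-0.045,0],[0.002,-0.045,0] 375.0
[-0.001,-0.045,0],[-0.005,-0.045,0],[-0.008,-0.044,0],[-0.012,-0.044,0],[-0.015,-0.043,0],[-0.019,-0.041,0],[-0.022,-0.040,0],[-0.025,-0.038,0],[-0.028,-0.036,0],[-0.030,-0.033,0] 420.0
[-0.033,-0.031,0],[-0.035,-0.028,0],[-0.037,-0.025,0],[-0.039,-0.022,0],[-0.041,-0.019,0],[-0.042,-0.016,0],[-0.043,-0.013,0],[-0.044,-0.009,0],[-0.045,-0.006,0],[-0.045,-0.002,0] 465.0
[-0.045,0.001,0],[-0.045,0.005,0],[-0.044,0.008,0],[-0.044,0.012,0],[-0.043,0.015,0],[-0.041,0.019,0],[-0.040,0.022,0],[-0.038,0.025,0],[-0.036,0.028,0],[-0.033,0.030,0] 510.0
[-0.031,0.033,0],[-0.028,0.035,0],[-0.025,0.037,0],[-0.022,0.039,0],[-0.019,0.041,0],[-0.016,0.042,0],[-0.013,0.043,0],[-0.009,0.044,0],[-0.006,0.045,0],[-0.002,0.045,0] 555.0
[0.001,0.045,0],[0.005,0.045,0],[0.008,0.044,0],[0.012,0.044,0],[0.015,0.043,0],[0.019,0.041,0],[0.022,0.040,0],[0.025,0.038,0],[0.028,0.036,0],[0.030,0.033,0] 600.0
```

Contact is about 4 N vertical (roughly 5 mm of compression), as planned. I'll start the lap.

Emit:
drive_tool(
  linear=[
    [0.001,0.045,0],
    [0.005,0.045,0],
    [0.008,0.044,0],
    [0.012,0.044,0],
    [0.015,0.043,0],
    [0.019,0.041,0],
    [0.022,0.04,0],
    [0.025,0.038,0],
    [0.028,0.036,0],
    [0.03,0.033,0],
  ],
  yaw=[0,0,0,0,0,0,0,0,0,0],
)

```text
t: 13.82
ee_pos: [0.5344, 0.1635, 0.0933]
tcp_rot: [-0.002, 0.965, 0.261, -0.001]
force: [-0.9, 6.4, 3.0]
grip_width: 0.0257
gripper_force: 60.0
```

Emit:
drive_tool(
  linear=[
    [0.033,0.031,0],
    [0.035,0.028,0],
    [0.037,0.025,0],
    [0.039,0.022,0],
    [0.041,0.019,0],
    [0.042,0.016,0],
    [0.043,0.013,0],
    [0.044,0.009,0],
    [0.045,0.006,0],
    [0.045,0.002,0],
  ],
  yaw=[0,0,0,0,0,0,0,0,0,0],
)

```text
t: 14.65
ee_pos: [0.5412, 0.163, 0.0925]
tcp_rot: [-0.001, 0.965, 0.261, -0.003]
force: [-3.8, 3.3, 3.6]
grip_width: 0.0256
gripper_force: 60.2
```

The rows lose some motion to drag: the blade is at about 261° rather than 285° and z has dropped slightly. I'll replan each eighth from the measured pose.

```bash
cat > plan.py <<'E'
from h import *
import sys
C=np.array([float(sys.argv[1]),float(sys.argv[2])]); zt=float(sys.argv[3]); st=float(sys.argv[4])
r=env.read_state(); p=r["ee_pos"]; q=r["tcp_rot"]; y=2*np.arctan2(q[2],q[1])
d=p[:2]-C; a=np.degrees(np.arctan2(d[1],d[0])); R=np.hypot(*d)
print("t",round(r["t"],2),"jig ang",round((a-14.84)%360,1),"R",R.round(4),"z",p[2].round(4),"F",r["force"].round(1),"yaw",round(y,3))
cur=p.copy();out=[]
for k in range(1,11):
    th=np.radians(a+st*k); rr=R+(.0115-R)*k/10
    n=np.array([*(C+rr*np.array([np.cos(th),np.sin(th)])),p[2]+(zt-p[2])*min(k/5,1)])
    D=(n-cur)/.02; cur=n
    out.append([round(float(D[0]*np.cos(y)+D[1]*np.sin(y)),3),round(float(D[0]*np.sin(y)-D[1]*np.cos(y)),3),round(float(-D[2]),3)])
print(out)
E
python3 plan.py .540 .175 .0955 6
```

```text
t 14.65 jig ang 261.0 R 0.0121 z 0.0925 F [-3.8  3.3  3.6] yaw 0.528
[[0.06, 0.02, -0.03], [0.061, 0.014, -0.03], [0.062, 0.007, -0.03], [0.062, 0.001, -0.03], [0.062, -0.006, -0.03], [0.06, -0.012, -0.0], [0.059, -0.018, -0.0], [0.056, -0.024, -0.0], [0.053, -0.03, -0.0], [0.049, -0.035, -0.0]]
```

Emit:
drive_tool(
  linear=[
    [0.06,0.02,-0.03],
    [0.06,0.014,-0.03],
    [0.06,0.007,-0.03],
    [0.06,0.001,-0.03],
    [0.06,-0.006,-0.03],
    [0.06,-0.012,-0.005],
    [0.06,-0.018,-0.005],
    [0.056,-0.024,-0.005],
    [0.053,-0.03,-0.005],
    [0.049,-0.035,-0.005],
  ],
  yaw=[0,0,0,0,0,0,0,0,0,0],
)

```text
t: 15.48
ee_pos: [0.5512, 0.1691, 0.0959]
tcp_rot: [0.001, 0.965, 0.261, -0.003]
force: [-4.9, 0.6, 1.0]
grip_width: 0.0249
gripper_force: 60.0
```

```bash
python3 plan.py .540 .175 .0955 6
```

```text
t 15.48 jig ang 317.5 R 0.0126 z 0.0959 F [-4.9  0.6  1. ] yaw 0.528
[[0.051, -0.042, 0.004], [0.045, -0.047, 0.004], [0.04, -0.051, 0.004], [0.034, -0.055, 0.004], [0.028, -0.057, 0.004], [0.021, -0.059, -0.0], [0.015, -0.061, -0.0], [0.008, -0.061, -0.0], [0.002, -0.061, -0.0], [-0.005, -0.061, -0.0]]
```

Emit:
drive_tool(
  linear=[
    [0.05,-0.042,0],
    [0.045,-0.047,0],
    [0.04,-0.05,0],
    [0.034,-0.055,0],
    [0.028,-0.057,0],
    [0.02,-0.059,0],
    [0.015,-0.06,0],
    [0.008,-0.06,0],
    [0.002,-0.06,0],
    [-0.005,-0.06,0],
  ],
  yaw=[0,0,0,0,0,0,0,0,0,0],
)

```text
t: 16.32
ee_pos: [0.5521, 0.1807, 0.0967]
tcp_rot: [0.002, 0.965, 0.26, -0.0]
force: [-2.8, -2.9, 0.6]
grip_width: 0.0256
gripper_force: 60.0
```

```bash
python3 plan.py .540 .175 .0955 6
```

```text
t 16.32 jig ang 10.5 R 0.0134 z 0.0967 F [-2.8 -2.9  0.6] yaw 0.527
[[-0.007, -0.07, 0.012], [-0.014, -0.068, 0.012], [-0.021, -0.065, 0.012], [-0.028, -0.061, 0.012], [-0.034, -0.057, 0.012], [-0.039, -0.053, -0.0], [-0.044, -0.047, -0.0], [-0.048, -0.042, -0.0], [-0.051, -0.036, -0.0], [-0.054, -0.03, -0.0]]
```

Emit:
drive_tool(
  linear=[
    [-0.007,-0.07,0.012],
    [-0.014,-0.068,0.012],
    [-0.02,-0.065,0.012],
    [-0.028,-0.06,0.012],
    [-0.034,-0.057,0.012],
    [-0.04,-0.053,0],
    [-0.044,-0.047,0],
    [-0.048,-0.042,0],
    [-0.05,-0.036,0],
    [-0.054,-0.03,0],
  ],
  yaw=[0,0,0,0,0,0,0,0,0,0],
)

```text
t: 17.15
ee_pos: [0.542, 0.1883, 0.0962]
tcp_rot: [-0.0, 0.965, 0.261, 0.001]
force: [1.4, -2.9, 1.5]
grip_width: 0.0256
gripper_force: 60.0
```

```bash
python3 plan.py .540 .175 .0955 6
```

```text
t 17.15 jig ang 66.6 R 0.0134 z 0.0962 F [ 1.4 -2.9  1.5] yaw 0.528
[[-0.062, -0.033, 0.007], [-0.064, -0.026, 0.007], [-0.066, -0.019, 0.007], [-0.067, -0.011, 0.007], [-0.066, -0.004, 0.007], [-0.065, 0.003, -0.0], [-0.064, 0.01, -0.0], [-0.061, 0.016, -0.0], [-0.058, 0.022, -0.0], [-0.055, 0.028, -0.0]]
```

Emit:
drive_tool(
  linear=[
    [-0.062,-0.033,0.006],
    [-0.064,-0.026,0.006],
    [-0.066,-0.02,0.006],
    [-0.066,-0.01,0.006],
    [-0.066,-0.004,0.006],
    [-0.065,0.003,0],
    [-0.064,0.01,0],
    [-0.06,0.016,0],
    [-0.058,0.022,0],
    [-0.055,0.028,0],
  ],
  yaw=[0,0,0,0,0,0,0,0,0,0],
)

```text
t: 17.98
ee_pos: [0.5304, 0.1822, 0.0954]
tcp_rot: [-0.0, 0.965, 0.261, 0.0]
force: [4.6, -0.6, 1.6]
grip_width: 0.0253
gripper_force: 60.0
```

```bash
python3 plan.py .540 .175 .0955 6
```

```text
t 17.98 jig ang 128.4 R 0.012 z 0.0954 F [ 4.6 -0.6  1.6] yaw 0.528
[[-0.055, 0.03, -0.001], [-0.052, 0.035, -0.001], [-0.047, 0.04, -0.001], [-0.043, 0.045, -0.001], [-0.038, 0.049, -0.001], [-0.032, 0.052, -0.0], [-0.026, 0.055, -0.0], [-0.02, 0.057, -0.0], [-0.014, 0.059, -0.0], [-0.008, 0.06, -0.0]]
```

Emit:
drive_tool(
  linear=[
    [-0.055,0.03,0],
    [-0.05,0.035,0],
    [-0.047,0.04,0],
    [-0.043,0.045,0],
    [-0.038,0.049,0],
    [-0.032,0.052,0],
    [-0.026,0.055,0],
    [-0.02,0.057,0],
    [-0.014,0.059,0],
    [-0.008,0.06,0],
  ],
  yaw=[0,0,0,0,0,0,0,0,0,0],
)

```text
t: 18.82
ee_pos: [0.5289, 0.1711, 0.0953]
tcp_rot: [-0.001, 0.965, 0.261, -0.0]
force: [3.4, 4.3, 1.2]
grip_width: 0.0253
gripper_force: 60.0
```

```bash
python3 plan.py .540 .175 .0955 5
```

```text
t 18.82 jig ang 184.4 R 0.0118 z 0.0953 F [3.4 4.3 1.2] yaw 0.528
[[-0.006, 0.051, -0.002], [-0.002, 0.051, -0.002], [0.003, 0.051, -0.002], [0.007, 0.05, -0.002], [0.011, 0.05, -0.002], [0.016, 0.048, -0.0], [0.02, 0.047, -0.0], [0.024, 0.045, -0.0], [0.027, 0.042, -0.0], [0.031, 0.04, -0.0]]
```

Emit:
drive_tool(
  linear=[
    [-0.006,0.05,0],
    [-0.002,0.05,0],
    [0.003,0.05,0],
    [0.007,0.05,0],
    [0.01,0.05,0],
    [0.016,0.048,0],
    [0.02,0.047,0],
    [0.024,0.045,0],
    [0.027,0.042,0],
    [0.03,0.04,0],
  ],
  yaw=[0,0,0,0,0,0,0,0,0,0],
)

```text
t: 19.65
ee_pos: [0.5337, 0.1648, 0.0947]
tcp_rot: [-0.003, 0.965, 0.261, -0.002]
force: [-0.1, 5.1, 1.5]
grip_width: 0.0255
gripper_force: 60.0
```

```bash
python3 plan.py .540 .175 .0955 5
```

```text
t 19.65 jig ang 223.5 R 0.012 z 0.0947 F [-0.1  5.1  1.5] yaw 0.529
[[0.029, 0.044, -0.008], [0.032, 0.041, -0.008], [0.035, 0.038, -0.008], [0.039, 0.034, -0.008], [0.041, 0.031, -0.008], [0.044, 0.027, -0.0], [0.046, 0.023, -0.0], [0.047, 0.019, -0.0], [0.048, 0.015, -0.0], [0.049, 0.01, -0.0]]
```

Lap done, about 29° past the start. I'll lift off and return to the stand.

Emit:
drive_tool(
  linear=[
    [0,0,-0.2],
    [0,0,-0.5],
    [0,0,-1],
    [0,0,-1],
    [0,0,-1],
    [0,0,-0.9],
    [0,0,0],
    [-0.4,0.95,0],
    [-0.4,0.95,0],
    [-0.4,0.95,0],
  ],
  yaw=[0,0,0,0,0,0,0,0,0,0],
)

```text
t: 20.48
ee_pos: [0.5413, 0.1008, 0.1851]
tcp_rot: [-0.0, 0.965, 0.261, -0.003]
force: [-0.6, -0.6, -2.3]
grip_width: 0.0253
gripper_force: 59.6
```

Emit:
drive_tool(
  linear=[
    [-0.4,0.95,0],
    [-0.4,0.95,0],
    [-0.4,0.95,0],
    [-0.4,0.95,0],
    [-0.4,0.95,0],
    [-0.4,0.95,0],
    [-0.4,0.95,0],
    [-0.4,0.95,0],
    [-0.4,0.95,0],
    [-0.4,0.95,0],
  ],
  yaw=[0,0,0,0,0,0,0,0,0,0],
)

```text
t: 21.32
ee_pos: [0.5678, -0.1032, 0.1848]
tcp_rot: [-0.001, 0.965, 0.261, -0.003]
force: [0.1, -0.0, -1.9]
grip_width: 0.0254
gripper_force: 59.6
```

Emit:
drive_tool(
  linear=[
    [-0.4,0.95,0],
    [-0.4,0.95,0],
    [-0.4,0.95,0],
    [0,0,0],
    [0,0,0],
    [0,0,0],
  ],
  yaw=[0,0,0,0,0,0],
)

```text
t: 21.82
ee_pos: [0.5767, -0.1631, 0.1855]
tcp_rot: [-0.001, 0.965, 0.261, -0.002]
force: [-0.1, -0.0, -1.7]
grip_width: 0.0253
gripper_force: 59.8
```

```bash
cat > go.py <<'E'
from h import *
import sys
r=env.read_state();p=r["ee_pos"];q=r["tcp_rot"];y=2*np.arctan2(q[2],q[1]);D=(np.array(sys.argv[1:4],float)-p)/.02
print(p.round(4),r["force"].round(1),"rows total:",round(D[0]*np.cos(y)+D[1]*np.sin(y),2),round(D[0]*np.sin(y)-D[1]*np.cos(y),2),round(-D[2],2))
E
python3 go.py .5765 -.1637 .089
```

```text
[ 0.5767 -0.1631  0.1855] [-0.1 -0.  -1.7] rows total: -0.03 0.02 4.83
```

Emit:
drive_tool(
  linear=[
    [-0.02,0.02,0.5],
    [0,0,0.8],
    [0,0,0.8],
    [0,0,0.8],
    [0,0,0.8],
    [0,0,0.5],
    [0,0,0.3],
    [0,0,0.2],
    [0,0,0],
    [0,0,0],
  ],
  yaw=[0,0,0,0,0,0,0,0,0,0],
)

```text
t: 22.65
ee_pos: [0.5789, -0.1643, 0.0936]
tcp_rot: [0.0, 0.965, 0.261, 0.0]
force: [0.4, 0.7, -2.0]
grip_width: 0.0256
gripper_force: 59.8
```

```bash
python3 go.py .5765 -.1637 .089
```

```text
[ 0.5789 -0.1643  0.0936] [ 0.4  0.7 -2. ] rows total: -0.09 -0.09 0.23
```

Nearly seated. I'll ease down until there is contact.

Emit:
drive_tool(
  linear=[
    [-0.09,-0.09,0.05],
    [0,0,0.05],
    [0,0,0.05],
    [0,0,0.05],
    [0,0,0],
    [0,0,0],
  ],
  yaw=[0,0,0,0,0,0],
)

```text
t: 23.15
ee_pos: [0.5761, -0.1638, 0.0892]
tcp_rot: [0.0, 0.965, 0.261, 0.0]
force: [-0.7, 0.2, -1.7]
grip_width: 0.0253
gripper_force: 59.8
```

```bash
python3 go.py .5765 -.1637 .089
```

```text
[ 0.5761 -0.1638  0.0892] [-0.7  0.2 -1.7] rows total: 0.02 0.01 0.01
```

Emit:
drive_tool(
  linear=[
    [0,0,0.05],
    [0,0,0.05],
    [0,0,0],
    [0,0,0],
  ],
  yaw=[0,0,0,0],
)

```text
t: 23.48
ee_pos: [0.5763, -0.1637, 0.089]
tcp_rot: [0.0, 0.965, 0.261, 0.001]
force: [-3.6, 0.7, 8.4]
grip_width: 0.0254
gripper_force: 61.2
```

The tool is seated (contact at z 0.089, the same height as at the grasp). I'll release and retreat.

Emit:
drive_tool(
  linear=[
    [0,0,0],
    [0,0,0],
    [0,0,0],
    [0,0,0],
    [0,0,0],
    [0,0,0],
    [0,0,0],
    [0,0,0],
  ],
  yaw=[0,0,0,0,0,0,0,0],
  fingers=0,
)

```text
t: 24.15
ee_pos: [0.5761, -0.1637, 0.0871]
tcp_rot: [-0.0, 0.965, 0.261, -0.0]
force: [0.5, -0.6, -0.1]
grip_width: 0.0857
gripper_force: 0.0
```

Emit:
drive_tool(
  linear=[
    [0,0,-0.3],
    [0,0,-0.6],
    [0,0,-1],
    [0,0,-1],
    [0,0,-1],
    [0,0,-1],
    [0,0,-1],
    [-1,0,0],
    [-1,0,0],
    [-1,0,0],
  ],
  yaw=[0,0,0,0,0,0,0,0,0,0],
)

```text
t: 24.98
ee_pos: [0.5242, -0.1942, 0.2063]
tcp_rot: [0.001, 0.965, 0.261, 0.001]
force: [0.1, 0.3, -1.0]
grip_width: 0.0851
gripper_force: 0.0
```

Emit:
drive_tool(
  linear=[
    [-1,0,0],
    [-1,0,0],
    [-1,0,0],
    [-1,0,0],
    [0,0,0],
    [0,0,0],
    [0,0,0],
    [0,0,0],
  ],
  yaw=[0,0,0,0,0,0,0,0],
)

```text
t: 25.65
ee_pos: [0.4561, -0.234, 0.2054]
tcp_rot: [0.0, 0.965, 0.261, 0.0]
force: [0.9, 0.6, -0.4]
grip_width: 0.0852
gripper_force: 0.0
```

Run:
```python
from h import *
s=snap("side"); cv2.imwrite("pics/p5.png",cv2.resize(s["img"][120:280,170:370],(750,600),interpolation=3)[:,:,::-1])
```

```text
(no output)
```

View pics/p5.png

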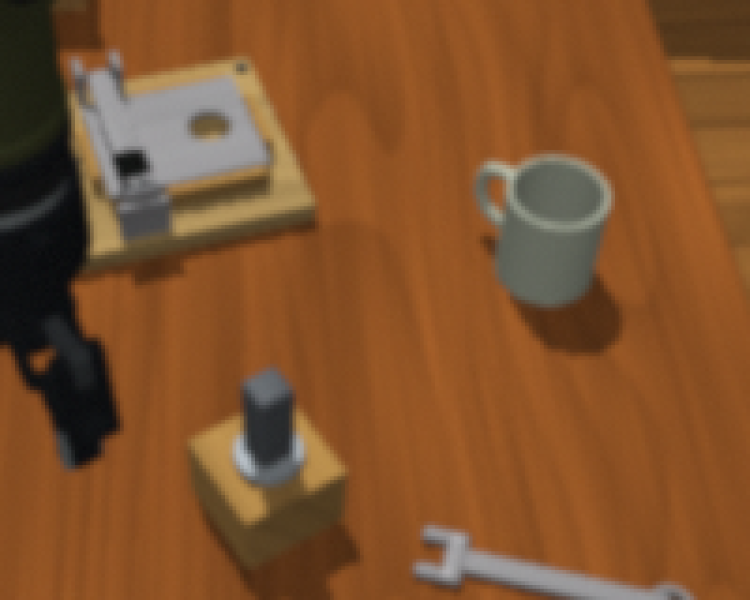

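The tool stands upright with its collar down at (270,455), and the clamp is shut with its pad at (130,163). Handing in.

```bash
python3 -c "
from rig import env
print(env.hand_in())"
```

```text
the job is handed in; nothing more can be done
None
```

I pressed the clamp shut, ran the blade once round the hole and about 29° past its start (short of the full eighth), put the tool back upright and fully down in its stand, kept the arm's paths clear of the bystanders, and handed the job in with no verdict returned.

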